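# Draw the gas chest's bolt with the hooked rod

## Robot

A 7-joint arm with a two-finger parallel gripper is mounted at the origin on the work surface. World frame = base frame: x ahead of the robot, y to its left, z up, the work surface at z = 0. Lengths are in m, angles in rad, forces in N, time in s.
With the tool pointing down it reaches from about 0.425 to 0.925 m from the base axis. Payload 6.8 kg.
Tool frame: the origin (TCP) lies at the very end of the fingers, on their centre line; the grasp point (between the pads) lies 19 mm behind it; z points along the fingers, y is the line along which they close (so a half turn about z gives the same grasp; the last joint's range is limited). The gripper opens to 85 mm and grips with 20 to 120 N. Pads are 22 mm wide; open, the fingers measure 114 mm over their backs; the gripper's body (76 mm by 85 mm) begins 54 mm behind the grasp point. The pads swing forward as they close: fully open they stand 13 mm farther back than shut.
Start: joints at [-1.23, 0.477, 0.022, 1.555, -0.011, 1.109, -0.083], TCP at [0.293, 0.608, 0.231] pointing down, gripper open.
Joint ranges: [-2.96, 2.96], [-0.34, 2.1], [-1.41, 1.46], [0.24, 2.44], [-1.37, 4.51], [0.17, 1.92], [-2.96, 2.96]. Speed limits (rad/s): [2.39, 2.39, 3.14, 3.14, 3.14, 3.14, 3.14].

## Interface

Orientations are given as a rotation vector (axis times angle).
In Python, from bench import get_obs, viewer, r gives the robot as it stands. The module is installed in compiled form; this text tells all that it offers.
- The arm moves only by the tool play_rows, never from a script. Its argument "commands" is a list that holds one entry, the list of rows, each a list of 5 numbers: the gripper's target within -1 to 1 (shut at 1, half-way at 0, fully open at -1), then the shift along the tool's x, y, z scaled (see below), then the turn about the tool's z scaled (see below). A call has 1 to 12 rows; each row is the pose to reach, as a shift and turn from the pose commanded when the call began, along the tool's axes at that moment; what a row does not reach only later rows make up. The controller multiplies each number of a shift by 0.2 m and each number of a turn by pi/2 rad. A row lasts 1/12 s, in which the tool goes at most 41.7 mm and 7.16 degrees, less where a joint would pass 70% of its speed; a pose out of reach is approached as far as the arm can. A call with a number of a shift or a turn outside -1 to 1 is refused whole. A call with a gripper value outside its range is refused whole. The fingers move at their own pace and stop on an object; "grip_force" is the grip in N (left out, the last holds). Time passes only in rows, so rows that repeat a pose let the fingers close. It gives the time, the measured TCP pose, the force, the opening and the grip force at its end, in the units of the state.
- get_obs(): the state, without advancing time (a new reading comes with each control period).
- viewer.grab_frame(name): name is "scene" or "top" or "wrist"; returns a dict with "pixels" (400x640x3 uint8, red, green, blue), "fovy" (degrees; the focal length in pixels is half the picture's height over the tangent of half this angle, whatever the lens; pixels are square), "cx", "cy" (the principal point, pixels), "world_to_cam" (4x4, takes a point from world to camera coordinates); the wrist camera has in their place "hand_eye" (4x4, takes a point from camera to tool coordinates, whose origin is the TCP and whose axes are the flange's). Camera axes: x right, y up, looking along -z (the intrinsics and any distortion apply to the point x, -y, -z); pixel columns grow to the right and rows downward; lengths in m; the calibration is good to about 2 mm. The wrist camera is an equidistant fisheye: a pixel r from the principal point sees the ray r / f radians off the axis. A picture is of the moment at which its call begins: read the wrist's pose just before it. There is no depth.
- r.hand_in(): hands the job in; it is judged then, once.
Trained networks look in a picture, given as the dict that the camera call returned (one of the last four; its "shot" number tells which), for a name from the list of things; names that differ only in an ending like _2 or _b are one class to them, and where a whole thing is asked for, a point or a joint stands for the part that bears it (a point fixed in the world has none). Each returns a list of dicts, best first, with "score" (0 to 1); they miss things now and then, are a little off and sometimes report something else, mostly with a low value. They report only what shows in the picture. A call takes as long as a camera call. They do not tell look-alikes from the thing itself.
- viewer.trace(picture, thing): "pixels" (400x640 bool, what is visible of it) and "rect" ([left, top, right, bottom] in pixels, round what is visible of it).
The state is a dict: "clock": time; "joints": joint angles; "qvel": joint speeds; "tau": joint torques, N m; "tcp_pos": TCP position; "orientation": TCP orientation; "contact_force": force on the tool from outside, world axes, zero at the start; "moment": the same for the moment, N m; "grip_width": finger opening in m; "gripper_force": force on a finger pad.
Only numpy, scipy, OpenCV 4.12 (cv2) and the standard library are available. Lean on these libraries where they do the work, as an engineer would, in place of code of your own. Each camera call takes 0.05 s, during which the arm holds its last target. There are 200 camera calls.

## Task

Free the lid of the blue gas chest: take the hooked rod from its wooden rest, reach it into the slot beside the chest, lift the brass bolt knob and draw the stiff bolt towards you until it meets its stop, without forcing it, then let the knob drop into the rear notch so the bolt stays open. Work the bolt with the rod only, knock nothing about, and lay the rod back on its rest as you found it.

Things in the scene. Friction and masses are not known exactly. Their poses are not given: they have to be found in the camera images.
- chest: Blue steel gas chest, 300 (x) x 280 (y) x 240 mm high (lid handle to 262), fixed. Origin: middle of its underside; x from its louvred front to its back, z up. Its bolt is on the right flank (y = -140 mm), facing a 100 mm slot that is open at the front and above. Two 8 mm copper pipes cross the slot at chest x = 20 and 60 mm (+-15), never lower than 200 mm; nothing else lies in the slot.
- calibrator: Black pressure calibrator on the other side of the slot, fixed, 260 x 140 mm, box 88 mm high, valve knobs to 132 mm, gauge to 218 mm. Origin: middle of its underside; axes as the chest's; its face at y = +70 mm bounds the slot. Its front is 5 to 35 mm behind the chest's front.
- bolt_axis (a point): Point on the bolt's axis at the root of its knob. The bolt, 12 mm round steel, lies along chest x, 14 mm off the flank, 125 mm above the table, and is drawn towards the chest's front (-x). It is stiff. Its castings (barrels, lug, stop, staple) reach at most 17 mm out from the axis (away from the flank), 30 mm below and 20 mm above it.
- knob_mid (a point): Point on the brass knob of the bolt: a 9 mm round arm standing off the bolt square to its axis, outwards (chest -y) and down. This point is 26.5 mm from the axis, the middle of the arm's bare length; the 13 mm ball on the arm's end reaches 50 mm from the axis.
- bolt (a joint): Travel of the bolt in m: 0 shot (through the lid's staple), growing as it is drawn to the chest's front; starts at 0 to 3 mm. Drawn fully, its collar meets a solid stop; the stop's place differs from chest to chest (50 to 80 mm of travel) and is not measured: it has to be felt. It slides with 5 to 7 N; pressed against its stop or a lug with more than 18 N it is forced.
- knob (a joint): Turn of the knob about the bolt in rad: 0 hanging 40 degrees below level (it falls there by its weight, under 0.5 N to lift), 0.70 level, 0.96 upper end. A lug bars the bolt's way unless the knob is above 0.5. It can drop back to 0 only in the front notch, where it starts, or in the rear notch: the last 2 mm before the stop. Between, it rests on the lug.
- hook_grip (a point): Grip point of the loose hooked rod, mid height, near its balance point, 35 mm ahead of the middle of its red handle (130 mm long, 22 wide, 26 high). Axes: x along the rod to the hook, z up (the way the hook points). A 7 mm aluminium rod runs on from the handle along its centre line; 120 to 195 g in all.
- hook_tip (a point): Corner of the hook, on the rod's centre line 270 mm ahead of hook_grip: here the 7 mm rod turns straight up (point z) into a finger that reaches 20 mm above the rod's centre line.
- rest: Wooden rest of the rod, fixed: base 220 x 70 mm, 10 high, two open forks. Rear fork 45 mm behind the origin: slot 30 wide for the handle, floor 35 up, prongs to 54. Front fork 115 mm ahead of it: slot 16 wide for the rod, floor 44.5 up, prongs to 60. Origin: on the table under the middle of the handle's place; x points along the rod to its hook.
- rest_grip (a point): Where hook_grip is when the rod lies on its rest (35 mm ahead of the rest's origin, 48 mm up).
- rest_tip (a point): Where hook_tip is when the rod lies on its rest (270 mm ahead of rest_grip, 48 mm up).
- detector_a: Blue gas detector, 143 x 62 x 47 mm, lying between the rest and the slot. To be left alone. Origin: on its underside.
- detector_b: Grey gas detector, 143 x 62 x 47 mm, lying in front of the chest on the left. To be left alone. Origin: on its underside.
- mug: White mug, 80 mm wide, 95 mm high. To be left alone. Origin: on its underside.
- canister: Green gas canister standing upright, 68 mm wide, 190 mm high. To be left alone. Origin: on its underside.
- screwdriver: Screwdriver lying on the table. To be left alone. Origin: on its underside.
- wrench: Steel wrench lying on the table. To be left alone. Origin: on its underside.
- gauge: Spare dial gauge, 64 mm wide, 27 mm high, lying on the chest's lid. To be left alone. Origin: on its underside.
- hook: The hooked rod as a whole (see hook_grip, hook_tip). Origin: middle of the handle, on its centre line; axes as hook_grip's.
Mind the look-alikes: they are no part of the job. There is more than one size of the rest; the one meant has the size given above.

How it is judged:
On the way, in this order (a step that is already met when the one before it is completed fails the run):
1. the rod is lifted off its rest (z of hook_grip in the frame of rest above 0.075 m), for 0.2 s.
2. the bolt is drawn with the knob raised and pulled by the rod (value of joint bolt above 0.042 m and value of joint knob above 0.25 rad and contact force between hook and chest above 0.2 N), for 0.1 s.
3. the knob has dropped into the rear notch (value of joint bolt above 0.042 m and value of joint knob below 0.15 rad), for 0.2 s.
At the end, for the whole second after the job is handed in: Bolt drawn at least 42 mm and its knob hanging within 0.15 rad of its lowest place, so in the rear notch; the rod lies in both forks of its rest, still and let go, hook up, grip point within 25 mm and hook corner within 30 mm of their places, height within 6 mm (all of step 3 and horizontal distance between hook_grip and rest_grip below 0.025 m and horizontal distance between hook_tip and rest_tip below 0.03 m and z of hook_grip in the frame of rest between 0.042 and 0.054 m and angle between hook_grip's own z axis and vertical below 0.15 rad and linear speed of hook below 0.02 m/s); the robot touches nothing.
It fails at once if the rod presses on the chest or its bolt with more than 18 N (forced) (contact force between hook and chest above 18 N).
It fails at once if the rod presses on the calibrator with more than 25 N (contact force between hook and calibrator above 25 N).
It fails at once if the gripper or arm touches the bolt, the chest or the calibrator (contact force between any of the fingers, the arm and chest above 1 N or contact force between any of the fingers, the arm and calibrator above 1 N).
It fails at once if a thing to be left alone is moved by more than 30 mm (distance of any of detector_a, detector_b, mug, canister, screwdriver, wrench, gauge from where it was at the start of the episode above 0.03 m).
It also fails if it takes over 66 s, if anything falls off the work surface, if the arm or the gripper's body presses on something with over 40 N, if the wrist force passes 120 N, or if a joint passes its speed limit or range.

## Working session

There is one attempt and no reset: what is moved stays moved. The work goes in short steps, Python scripts to look and compute and a tool call to move; the robot and the scene stay as the last step left them, time stands still between calls to the robot, and variables do not carry over. Pictures are saved under pics/ and viewed, at most 10 in all, crops included, and the job is handed in when it is done.

Besides the shell and the picture viewer there is one more tool, called after ">>>" by a JSON object that holds its "api" and its "payload", one argument or row to a line. play_rows: Moves the arm, as the interface text tells. Shifts and turns lie within -1 to 1; 1 stands for 0.2 m of shift or pi/2 rad of turn. Its arguments: {"type":"object","properties":{"commands":{"type":"array","items":{"type":"array","items":{"type":"array","items":{"type":"number","minimum":-1,"maximum":1}}}},"grip_force":{"type":"number"}},"required":["commands"]}

```bash
mkdir -p pics; cat > h.py <<'E'
import numpy as np, cv2
from bench import get_obs, viewer, r
from scipy.spatial.transform import Rotation as R
def foc(p): return 200/np.tan(np.radians(p['fovy'])/2)
def save(p,n): cv2.imwrite('pics/'+n+'.png',p['pixels'][:,:,::-1])
def ray(p,uv,o=None):
    f=foc(p); d=np.array([uv[0]-p['cx'],uv[1]-p['cy']],float)
    if 'hand_eye' in p:
        rr=np.linalg.norm(d); th=rr/f; s=np.sin(th)/max(rr,1e-9)
        c=np.array([d[0]*s,-d[1]*s,-np.cos(th)])
        T=np.eye(4);T[:3,:3]=R.from_rotvec(o['orientation']).as_matrix();T[:3,3]=o['tcp_pos']
        M=T@p['hand_eye']
    else:
        c=np.array([d[0]/f,-d[1]/f,-1.]); M=np.linalg.inv(p['world_to_cam'])
    v=M[:3,:3]@c
    return M[:3,3],v/np.linalg.norm(v)
def atz(p,uv,z,o=None):
    a,v=ray(p,uv,o); return a+v*(z-a[2])/v[2]
def tri(rs):
    A=sum(np.eye(3)-np.outer(v,v) for a,v in rs); b=sum((np.eye(3)-np.outer(v,v))@a for a,v in rs)
    return np.linalg.solve(A,b)
def proj(p,X,o=None):
    f=foc(p)
    if 'hand_eye' in p:
        T=np.eye(4);T[:3,:3]=R.from_rotvec(o['orientation']).as_matrix();T[:3,3]=o['tcp_pos']
        W=np.linalg.inv(T@p['hand_eye'])
    else: W=p['world_to_cam']
    c=W[:3,:3]@np.asarray(X,float)+W[:3,3]; x,y,z=c[0],-c[1],-c[2]
    if 'hand_eye' in p:
        rr=np.hypot(x,y); th=np.arctan2(rr,z); return np.array([p['cx']+f*th*x/rr,p['cy']+f*th*y/rr])
    return np.array([p['cx']+f*x/z,p['cy']+f*y/z])
E
python3 - <<'E'
from h import *
o=get_obs(); print(o)
for n in ['scene','top','wrist']:
    p=viewer.grab_frame(n); save(p,n+'0'); print(n,p['fovy'],p['cx'],p['cy'])
    print(np.round(p.get('world_to_cam',p.get('hand_eye')),3).tolist())
    for t in ['chest','calibrator','knob_mid','hook','rest','detector_a','mug','canister']:
        print(t,[(np.round(d['score'],2),list(np.round(d['rect']))) for d in viewer.trace(p,t)[:4]])
E
```

```text
{'clock': 0.0, 'joints': array([-1.23010717,  0.47782845,  0.02234679,  1.55645299, -0.01151417,
        1.10934795, -0.08311411]), 'qvel': array([ 4.49603385e-04, -2.38629550e-04,  5.75101047e-05,  1.58882930e-03,
       -7.81706689e-04,  1.74389996e-03,  1.87058822e-03]), 'tau': array([ 6.75959618e-04, -5.96444178e+01,  1.60800666e+00, -2.81197625e+01,
        1.24412737e-02,  9.28773807e-03, -1.66324315e-05]), 'tcp_pos': array([0.29261557, 0.60759894, 0.23030623]), 'orientation': array([-6.98997463e-01, -3.06254100e+00,  2.96213037e-03]), 'contact_force': array([0.01631919, 0.74602612, 0.29758962]), 'moment': array([-0.0156185 ,  0.01253061, -0.04993818]), 'gripper_force': 0.0, 'grip_width': 0.08553599108217365}
scene 49.05801436354967 320.7399519991574 199.38134592734872
[[0.407, 0.913, -0.006, -0.101], [-0.605, 0.274, 0.747, 0.189], [0.684, -0.301, 0.664, -1.804], [0.0, 0.0, 0.0, 1.0]]
chest [(np.float64(0.6), [np.float64(412.0), np.float64(159.0), np.float64(570.0), np.float64(306.0)])]
calibrator [(np.float64(0.73), [np.float64(353.0), np.float64(229.0), np.float64(465.0), np.
[... 2971 characters left out ...]
0.0, 0.259, -0.966, -0.141], [0.0, 0.0, 0.0, 1.0]]
chest []
calibrator []
knob_mid []
hook [(np.float64(0.75), [np.float64(14.0), np.float64(356.0), np.float64(44.0), np.float64(393.0)])]
rest [(np.float64(0.71), [np.float64(0.0), np.float64(305.0), np.float64(12.0), np.float64(327.0)]), (np.float64(0.68), [np.float64(19.0), np.float64(343.0), np.float64(46.0), np.float64(379.0)])]
detector_a [(np.float64(0.71), [np.float64(45.0), np.float64(357.0), np.float64(63.0), np.float64(376.0)])]
mug [(np.float64(0.4), [np.float64(24.0), np.float64(392.0), np.float64(35.0), np.float64(400.0)]), (np.float64(0.16), [np.float64(20.0), np.float64(342.0), np.float64(45.0), np.float64(380.0)])]
canister []
```

View pics/top0.png

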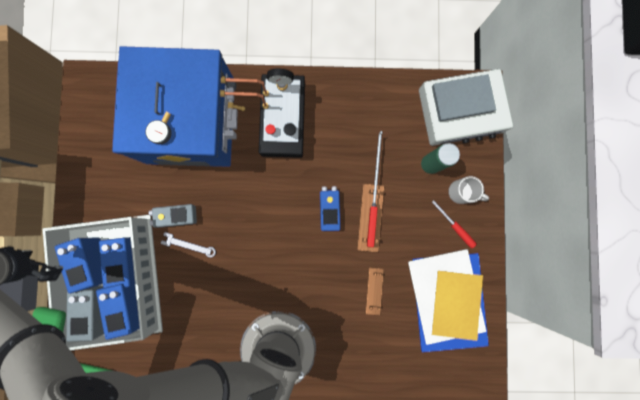

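View pics/scene0.png

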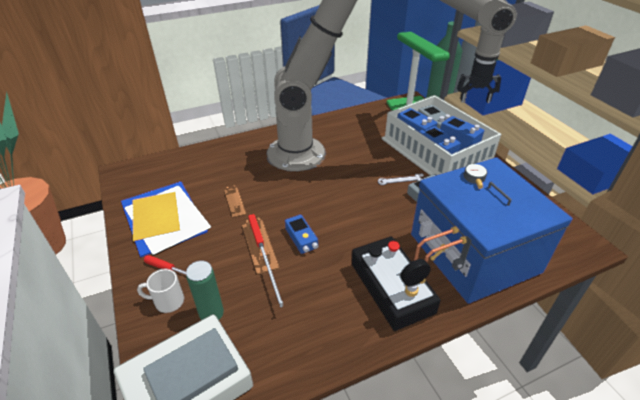

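The top view shows the red-handled rod on the large rest (handle near 373,225; hook up at 379,132). The small decoy rest is at 374,290. The slot lies between the chest's right edge (~232) and the calibrator (~262). The scene view agrees.

```bash
python3 - <<'E'
from h import *
t=viewer.grab_frame('top'); s=viewer.grab_frame('scene')
cv2.imwrite('pics/topcrop.png',cv2.resize(t['pixels'][30:270,100:400,::-1],None,fx=2.6,fy=2.5,interpolation=cv2.INTER_CUBIC)[:600,:780])
cv2.imwrite('pics/scenecrop.png',cv2.resize(s['pixels'][150:340,230:490,::-1],None,fx=3,fy=3,interpolation=cv2.INTER_CUBIC))
def m(p,n,k=0): 
    d=viewer.trace(p,n)[k]; return d['pixels']
for p,n in((t,'top'),(s,'scene')):
    im=p['pixels'].astype(int); red=(im[:,:,0]>150)&(im[:,:,1]<60)&(im[:,:,2]<60)
    k,l,st,c=cv2.connectedComponentsWithStats(red.astype(np.uint8))
    print(n,[(st[i].tolist(),c[i].round(1).tolist()) for i in range(1,k) if st[i][4]>30])
    mk=m(p,'hook'); pts=np.argwhere(mk)[:,::-1]; print('hook ends',pts[pts[:,1].argmin()],pts[pts[:,1].argmax()])
    mk=m(p,'rest',0 if n=='top' else 1); pts=np.argwhere(mk)[:,::-1].astype(np.float32); print('rest box',cv2.boxPoints(cv2.minAreaRect(pts)).round(1).tolist())
    mk=m(p,'detector_a',1 if n=='top' else 0); print('det', np.argwhere(mk)[:,::-1].mean(0))
print('slot pts')
for uv,z in [((115,155),.24),((221,165),.24),((221,49),.24),((119,47),.24),((262,156),.088),((304,157),.088),((373,225),.048),((379,132),.068),((330,209),.047),((372,300),.0),((420,160),.19),((152,218),.047),((212,252),0.01)]: print(uv,z,atz(t,uv,z).round(3))
E
```

```text
top [([452, 222, 24, 26, 128], [463.8, 235.0])]
hook ends [379 133] [370 247]
rest box [[356.8999938964844, 249.6999969482422], [362.6000061035156, 184.1999969482422], [383.70001220703125, 186.0], [378.0, 251.5]]
det [329.55104551 209.38868389]
scene [([249, 216, 11, 28, 63], [253.4, 229.9]), ([388, 241, 12, 10, 39], [392.7, 245.1]), ([144, 255, 30, 14, 183], [157.4, 261.9])]
hook ends [251 214] [280 305]
rest box [[223.0, 190.0], [236.5, 185.5], [245.89999389648438, 213.6999969482422], [232.39999389648438, 218.1999969482422]]
det [300.96883853 233.66855524]
slot pts
(115, 155) 0.24 [0.581 0.441 0.24 ]
(221, 165) 0.24 [0.56 0.15 0.24]
(221, 49) 0.24 [0.889 0.162 0.24 ]
(119, 47) 0.24 [0.887 0.446 0.24 ]
(262, 156) 0.088 [0.613 0.057 0.088]
(304, 157) 0.088 [ 0.613 -0.074  0.088]
(373, 225) 0.048 [ 0.404 -0.3    0.048]
(379, 132) 0.068 [ 0.703 -0.313  0.068]
(330, 209) 0.047 [ 0.453 -0.161  0.047]
(372, 300) 0.0 [ 0.159 -0.306  0.   ]
(420, 160) 0.19 [ 0.594 -0.414  0.19 ]
(152, 218) 0.047 [0.413 0.406 0.047]
(212, 252) 0.01 [0.307 0.22  0.01 ]
```

View pics/topcrop.png

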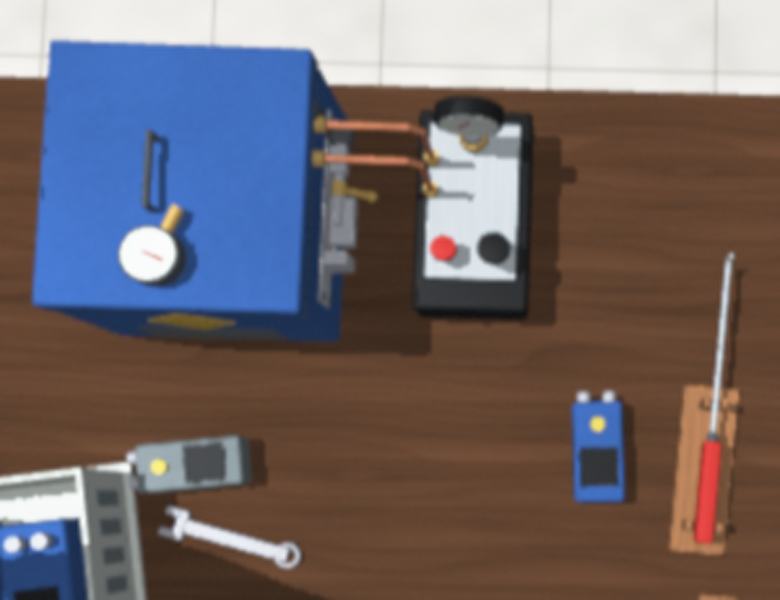

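View pics/scenecrop.png

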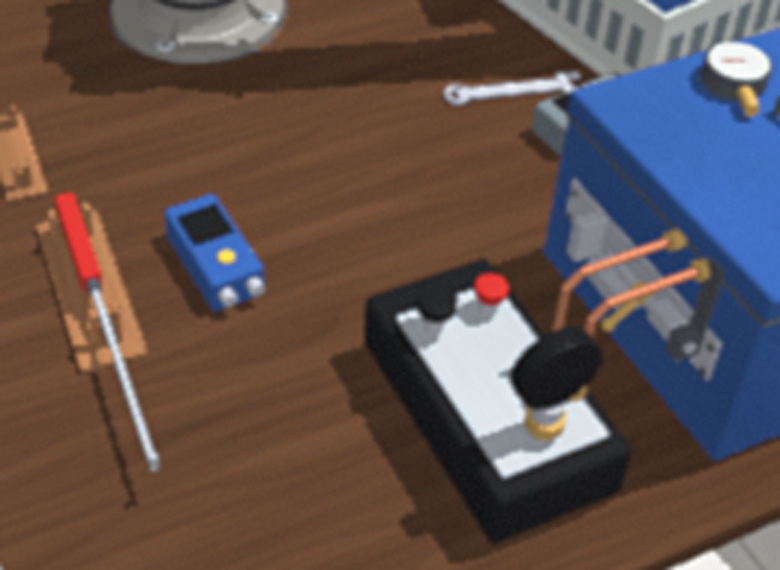

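```bash
python3 - <<'E'
from h import *
t=viewer.grab_frame('top'); s=viewer.grab_frame('scene')
T=lambda x,y:(100+x/2.6,30+y/2.5); S=lambda x,y:(230+x/3,150+y/3)
for n,a,b in [('ball',(373,196),(607,326)),('root',(338,187),(642,286)),('chest FR top',(297,312),(572,98)),('chest BR top',(312,48),(752,285)),
  ('hookend',(730,254),(154,464)),('handle front',(710,440),(93,281)),('handle rear',(706,541),(67,197)),('cal FL top',(419,277),(372,300)),('det',(598,450),(213,245)),
  ('rest front L',(685,386),(87,372)),('rest front R',(738,391),(145,355)),('rest rear L',(671,549),(38,228))]:
    r1=ray(t,T(*a)); r2=ray(s,S(*b)); X=tri([r1,r2]); print(n,X.round(3),np.linalg.norm(proj(t,X)-T(*a)).round(1))
print('ball@.097',atz(t,T(373,196),.097).round(3),atz(s,S(607,326),.097).round(3),'root@.125',atz(t,T(338,187),.125).round(3))
print([atz(t,T(*q),.24).round(3) for q in [(33,303),(297,312),(312,48),(52,41)]])
print([atz(t,T(*q),.048).round(3) for q in [(710,440),(706,541),(730,254)]])
print([atz(t,T(*q),.088).round(3) for q in [(415,310),(525,313),(532,117)]])
E
```

```text
ball [0.763 0.12  0.093] 0.4
root [0.761 0.154 0.132] 0.2
chest FR top [0.59  0.174 0.227] 0.2
chest BR top [0.88  0.158 0.252] 1.8
hookend [ 0.707 -0.321  0.056] 0.1
handle front [ 0.465 -0.299  0.049] 0.1
handle rear [ 0.337 -0.291  0.055] 1.2
cal FL top [0.641 0.002 0.079] 20.2
det [ 0.451 -0.161  0.03 ] 0.2
rest front L [ 0.533 -0.304 -0.018] 8.7
rest front R [ 0.544 -0.307  0.024] 10.0
rest rear L [ 0.312 -0.289 -0.017] 9.3
ball@.097 [0.761 0.118 0.097] [0.766 0.119 0.097] root@.125 [0.763 0.155 0.125]
[array([0.592, 0.448, 0.24 ]), array([0.588, 0.17 , 0.24 ]), array([0.888, 0.165, 0.24 ]), array([0.889, 0.444, 0.24 ])]
[array([ 0.465, -0.299,  0.048]), array([ 0.336, -0.295,  0.048]), array([ 0.709, -0.322,  0.048])]
[array([0.619, 0.065, 0.088]), array([ 0.618, -0.068,  0.088]), array([ 0.871, -0.071,  0.088])]
```

>>> {"api": "play_rows", "payload": {
  "commands": [
    [[-1, -0.3, -0.2, -0.65, -0.1], [-1, -0.98, -0.58, -0.65, -0.25], [-1, -0.98, -0.58, -0.65, -0.25], [-1, -0.98, -0.58, -0.65, -0.25], [-1, -0.98, -0.58, -0.65, -0.25], [-1, -0.98, -0.58, -0.65, -0.25], [-1, -0.98, -0.58, -0.65, -0.25], [-1, -0.98, -0.58, -0.65, -0.25]]
  ],
  "grip_force": 80
}}

```text
clock: 2.52
tcp_pos: [0.4241, 0.414, 0.3645]
orientation: [0.102, 3.135, 0.003]
contact_force: [0.9, -0.4, 1.2]
grip_width: 0.0851
gripper_force: 0.0
```

```bash
cat >> h.py <<'E'
def mv(tgt,rodyaw):
    o=get_obs(); M=R.from_rotvec(o['orientation']).as_matrix(); y=np.degrees(np.arctan2(M[1,0],M[0,0]))
    d=M.T@(np.array(tgt)-o['tcp_pos'])/.2
    dy=(rodyaw+180-y+180)%360-180
    print('t',round(o['clock'],2),'tcp',o['tcp_pos'].round(4),'rodyaw',round(y-180,2),'w',o['grip_width'].round(4),'F',o['contact_force'].round(1),'q',o['joints'].round(2),'shift',d.round(3),'turn',round(-dy/90,3),'tilt',M[2].round(3))
E
python3 -c "
from h import *
mv([.44,.2,.36],-3)"
```

```text
Traceback (most recent call last):
  File "h.py", line 36, in mv
    print('t',round(o['clock'],2),'tcp',o['tcp_pos'].round(4),'rodyaw',round(y-180,2),'w',o['grip_width'].round(4),'F',o['contact_force'].round(1),'q',o['joints'].round(2),'shift',d.round(3),'turn',round(-dy/90,3),'tilt',M[2].round(3))
                                                                                          ^^^^^^^^^^^^^^^^^^^^^
AttributeError: 'float' object has no attribute 'round'
```

>>> {"api": "play_rows", "payload": {
  "commands": [
    [[-1, -0.1, -0.95, 0, 0], [-1, -0.1, -0.95, 0, 0], [-1, -0.1, -0.95, 0, 0], [-1, -0.1, -0.95, 0, 0], [-1, -0.1, -0.95, 0, 0], [-1, -0.1, -0.95, 0, 0], [-1, -0.1, -0.95, 0, 0]]
  ]
}}

```text
clock: 3.1
tcp_pos: [0.4283, 0.2272, 0.3614]
orientation: [0.091, 3.14, 0.001]
contact_force: [-0.1, 0.6, 0.3]
grip_width: 0.0855
gripper_force: 0.0
```

```bash
sed -i "s/o\['grip_width'\].round(4)/round(o['grip_width'],4)/" h.py; python3 - <<'E'
from h import *
mv([.44,.02,.36],-3)
o=get_obs(); p=viewer.grab_frame('wrist'); save(p,'w1')
u,v=proj(p,[.763,.153,.125],o); b=proj(p,[.763,.119,.097],o); print(u,v,b)
for q in [[.588,.17,.24],[.59,.45,.24],[.888,.165,.24],[.619,.065,.088]]: print(q,proj(p,q,o).round(0))
x0=int(max(0,min(u-100,440)));y0=int(max(0,min(v-70,250))); print(x0,y0)
cv2.imwrite('pics/w1c.png',cv2.resize(p['pixels'][y0:y0+150,x0:x0+200,::-1],None,fx=4,fy=4,interpolation=cv2.INTER_CUBIC))
E
```

```text
t 3.1 tcp [0.4283 0.2272 0.3614] rodyaw -3.32 w 0.0855 F [-0.1  0.6  0.3] q [-0.73  0.05  0.12  1.82 -0.01  1.27  0.9 ] shift [-0.118 -1.031  0.006] turn -0.004 tilt [-0.     0.001 -1.   ]
291.1463370000072 375.9139866108581 [273.60935557 364.8745655 ]
[0.588, 0.17, 0.24] [280. 344.]
[0.59, 0.45, 0.24] [514. 318.]
[0.888, 0.165, 0.24] [302. 466.]
[0.619, 0.065, 0.088] [230. 296.]
191 250
```

View pics/w1c.png

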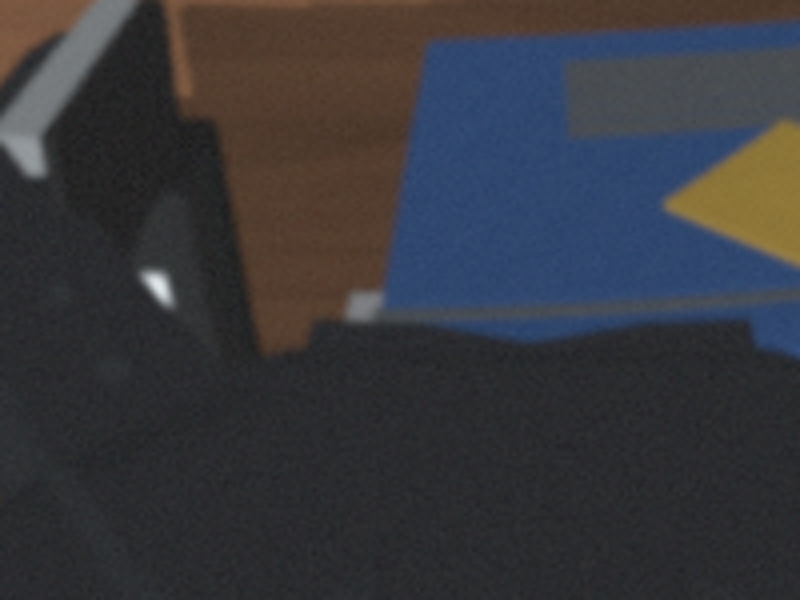

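The wrist view shows the chest front and the calibrator's edge, but the gripper hides the knob. The flank corner near (298,260) is where I expected it.

>>> {"api": "play_rows", "payload": {
  "commands": [
    [[-1, -0.05, -0.98, 0.2, 0], [-1, -0.05, -0.98, 0.2, 0], [-1, -0.05, -0.98, 0.2, 0], [-1, -0.05, -0.98, 0.2, 0], [-1, -0.05, -0.98, 0.2, 0], [-1, -0.05, -0.98, 0.2, 0]]
  ]
}}

```text
clock: 3.65
tcp_pos: [0.4267, 0.0265, 0.3201]
orientation: [-0.098, -3.138, 0.003]
contact_force: [0.1, 0.0, -0.6]
grip_width: 0.0852
gripper_force: 0.0
```

>>> {"api": "play_rows", "payload": {
  "commands": [
    [[-1, -0.05, -0.98, 0.4, 0], [-1, -0.05, -0.98, 0.4, 0], [-1, -0.05, -0.98, 0.4, 0], [-1, -0.05, -0.98, 0.4, 0], [-1, -0.05, -0.98, 0.4, 0], [-1, -0.05, -0.98, 0.4, 0]]
  ]
}}

```text
clock: 4.15
tcp_pos: [0.4254, -0.1692, 0.2392]
orientation: [-0.096, -3.137, 0.004]
contact_force: [-0.0, 0.9, 0.5]
grip_width: 0.0855
gripper_force: 0.0
```

```bash
python3 - <<'E'
from h import *
mv([.435,-.297,.2],-3)
o=get_obs(); p=viewer.grab_frame('wrist'); save(p,'w2')
print(atz(viewer.grab_frame('top'),(0,0),0)[:1])
for q in [[.435,-.297,.048],[.465,-.299,.048],[.336,-.295,.048]]: print(q,proj(p,q,o).round(0))
E
```

```text
t 4.15 tcp [ 0.4254 -0.1692  0.2392] rodyaw -3.49 w 0.0855 F [-0.   0.9  0.5] q [-0.27  0.1   0.56  2.07 -0.06  0.99  1.83] shift [-0.088 -0.634  0.198] turn -0.005 tilt [ 0.003 -0.003 -1.   ]
[1.14408727]
[0.435, -0.297, 0.048] [214. 199.]
[0.465, -0.299, 0.048] [216. 224.]
[0.336, -0.295, 0.048] [206. 113.]
```

View pics/w2.png

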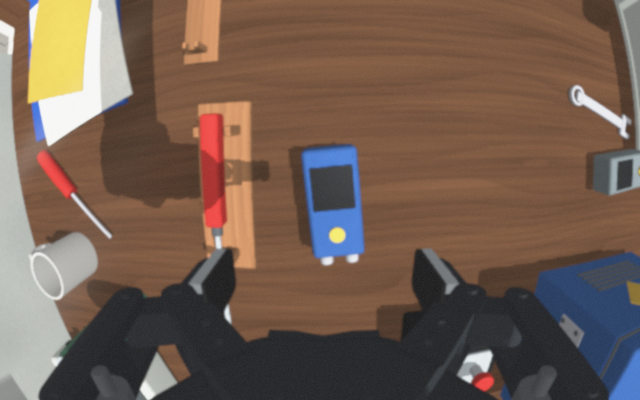

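The wrist view shows the red handle from (210,114) to (217,228), as predicted, with detector_a at (333,200).

```bash
python3 - <<'E'
from h import *
o=get_obs(); p=viewer.grab_frame('wrist')
a=atz(p,(210,114),.058,o);b=atz(p,(218,228),.058,o);print(a,b,np.degrees(np.arctan2(b[1]-a[1],b[0]-a[0])),np.linalg.norm(b-a))
rot=lambda c:atz(p,c,.01,o).round(3)
print([rot(c) for c in [(199,104),(251,102),(255,268)]])
mv([.436,-.297,.12],-3.5)
E
```

```text
[ 0.34034513 -0.28240485  0.058     ] [ 0.46924923 -0.28904466  0.058     ] -2.948680001608332 0.12907498837211254
[array([ 0.323, -0.314,  0.01 ]), array([ 0.329, -0.247,  0.01 ]), array([ 0.545, -0.265,  0.01 ])]
t 4.3 tcp [ 0.4273 -0.1633  0.241 ] rodyaw -3.14 w 0.0853 F [ 0.2  1.  -0.2] q [-0.28  0.1   0.55  2.07 -0.06  0.99  1.82] shift [-0.08  -0.665  0.605] turn 0.004 tilt [ 0.001 -0.    -1.   ]
```

>>> {"api": "play_rows", "payload": {
  "commands": [
    [[-1, -0.08, -0.655, 0.3, 0.015], [-1, -0.08, -0.655, 0.6, 0.015], [-1, -0.08, -0.655, 0.6, 0.015], [-1, -0.08, -0.655, 0.6, 0.015], [-1, -0.08, -0.655, 0.6, 0.015], [-1, -0.08, -0.655, 0.6, 0.015], [-1, -0.08, -0.655, 0.6, 0.015]]
  ]
}}

```text
clock: 4.88
tcp_pos: [0.4363, -0.2945, 0.1209]
orientation: [-0.121, -3.138, -0.002]
contact_force: [0.6, -0.2, 0.3]
grip_width: 0.0854
gripper_force: 0.0
```

```bash
python3 - <<'E'
from h import *
o=get_obs(); p=viewer.grab_frame('wrist')
im=p['pixels'].astype(int); red=((im[:,:,0]>90)&(im[:,:,0]>2.2*im[:,:,1])&(im[:,:,0]>2.2*im[:,:,2])).astype(np.uint8)
k,l,st,c=cv2.connectedComponentsWithStats(red); i=1+st[1:,4].argmax(); pts=np.argwhere(l==i)[:,::-1]
print(st[i],c[i]); cl=[]
for y in range(st[i][1]+6,st[i][1]+st[i][3]-6,8):
    xs=pts[pts[:,1]==y][:,0]; cl.append(atz(p,((xs.min()+xs.max())/2,y),.058,o)); 
    print(y,xs.min(),xs.max(),cl[-1].round(3))
cl=np.array(cl);s=np.polyfit(cl[:,0],cl[:,1],1);print('yaw',np.degrees(np.arctan(s[0])),'y@.437',np.polyval(s,.437))
y1=atz(p,(c[i][0],st[i][1]+st[i][3]),.058,o);print('front',y1)
mv([.437,np.polyval(s,.437),.029],-4)
save(p,'w3')
E
```

```text
[ 303   74   33  185 5708] [318.98475823 163.46899089]
80 304 335 [ 0.342 -0.29   0.058]
88 303 335 [ 0.348 -0.291  0.058]
96 303 335 [ 0.353 -0.291  0.058]
104 303 335 [ 0.358 -0.291  0.058]
112 303 335 [ 0.363 -0.292  0.058]
120 303 335 [ 0.369 -0.292  0.058]
128 303 335 [ 0.374 -0.293  0.058]
136 304 335 [ 0.379 -0.293  0.058]
144 304 335 [ 0.385 -0.293  0.058]
152 304 334 [ 0.39  -0.294  0.058]
160 304 334 [ 0.395 -0.294  0.058]
168 304 334 [ 0.401 -0.295  0.058]
176 304 334 [ 0.406 -0.295  0.058]
184 304 334 [ 0.411 -0.296  0.058]
192 304 334 [ 0.417 -0.296  0.058]
200 304 333 [ 0.422 -0.297  0.058]
208 304 333 [ 0.428 -0.297  0.058]
216 305 333 [ 0.434 -0.297  0.058]
224 305 333 [ 0.44  -0.298  0.058]
232 305 333 [ 0.445 -0.298  0.058]
240 305 333 [ 0.451 -0.299  0.058]
248 305 333 [ 0.458 -0.299  0.058]
yaw -4.678712717309266 y@.437 -0.297713573039206
front [ 0.46632678 -0.30008473  0.058     ]
t 4.93 tcp [ 0.4367 -0.2943  0.1218] rodyaw -4.39 w 0.0854 F [ 0.1 -0.1 -0.4] q [ 0.03  0.42  0.55  2.04 -0.31  0.77  2.27] shift [-0.002 -0.017  0.464] turn -0.004 tilt [-0.001  0.001 -1.   ]
```

View pics/w3.png

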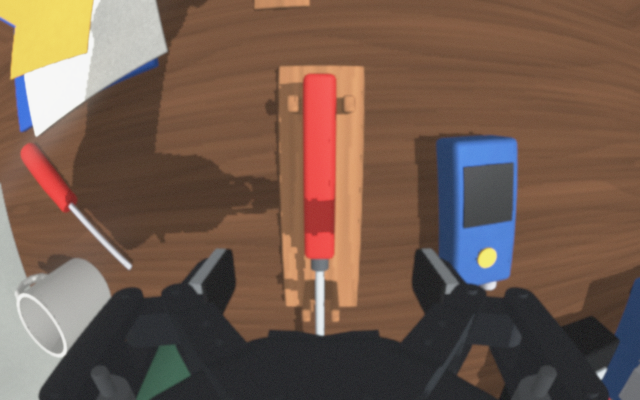

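The handle is centred between the fingers, its front at (319,259), with both forks clear of them. I'll go down and grip.

>>> {"api": "play_rows", "payload": {
  "commands": [
    [[-1, 0, -0.017, 0.2, 0.004], [-1, 0, -0.017, 0.35, 0.004], [-1, 0, -0.017, 0.46, 0.004], [-1, 0, -0.017, 0.46, 0.004], [1, 0, -0.017, 0.46, 0.004], [1, 0, -0.017, 0.46, 0.004], [1, 0, -0.017, 0.46, 0.004], [1, 0, -0.017, 0.46, 0.004], [1, 0, -0.017, 0.46, 0.004], [1, 0, -0.017, 0.46, 0.004], [1, 0, -0.017, 0.46, 0.004], [1, 0, -0.017, 0.46, 0.004]]
  ],
  "grip_force": 90
}}

```text
clock: 5.93
tcp_pos: [0.4356, -0.3002, 0.0306]
orientation: [0.136, 3.137, -0.0]
contact_force: [-0.2, 1.1, 8.9]
grip_width: 0.0205
gripper_force: 87.7
```

```bash
python3 -c "
from h import *
mv([.437,-.298,.23],-4.6)"
```

```text
t 5.93 tcp [ 0.4356 -0.3002  0.0306] rodyaw -4.95 w 0.0205 F [-0.2  1.1  8.9] q [ 0.13  0.57  0.45  2.07 -0.44  0.59  2.38] shift [-0.008  0.012 -0.997] turn -0.004 tilt [-0.002 -0.    -1.   ]
```

>>> {"api": "play_rows", "payload": {
  "commands": [
    [[1, 0, 0, -0.1, 0], [1, 0, 0, -0.2, 0], [1, 0, 0, -0.4, 0], [1, 0, 0, -0.6, 0], [1, 0, 0, -0.8, 0], [1, 0, 0, -1, 0], [1, 0, 0, -1, 0], [1, 0, 0, -1, 0], [1, 0, 0, -1, 0]]
  ]
}}

```text
clock: 6.68
tcp_pos: [0.4343, -0.2992, 0.2288]
orientation: [-0.135, -3.138, -0.001]
contact_force: [0.6, -0.6, -2.1]
grip_width: 0.0202
gripper_force: 88.4
```

```bash
python3 - <<'E'
from h import *
mv([.435,-.1,.33],-1)
t=viewer.grab_frame('top');s=viewer.grab_frame('scene')
for p,n in((t,'t'),(s,'s')):
    d=viewer.trace(p,'hook')[:1]; print(d[0]['score'],d[0]['rect'])
    m=np.argwhere(d[0]['pixels'])[:,::-1]; print(m[m[:,1].argmin()],m[m[:,1].argmax()])
    o=get_obs(); X=o['tcp_pos']; M=R.from_rotvec(o['orientation']).as_matrix()
    tip=X-M[:,0]*.27+np.array([0,0,.019]); print('pred corner',proj(p,tip),'fingertop',proj(p,tip+[0,0,.02]))
a=np.hstack([t['pixels'][90:230,320:460],s['pixels'][140:280,200:340]])[:,:,::-1]
cv2.imwrite('pics/l.png',cv2.resize(a,None,fx=2.8,fy=2.8,interpolation=cv2.INTER_CUBIC))
E
```

```text
t 6.68 tcp [ 0.4343 -0.2992  0.2288] rodyaw -4.92 w 0.0202 F [ 0.6 -0.6 -2.1] q [-0.05  0.27  0.65  1.94 -0.19  0.99  2.17] shift [ 0.082  0.993 -0.505] turn -0.044 tilt [ 0.     0.001 -1.   ]
0.63 [385.5, 119.7, 389.6, 200.3]
[392 120] [385 198]
pred corner [392.57040284 117.49613209] fingertop [393.9935463  115.57350044]
0.73 [244.4, 176.0, 274.0, 260.2]
[246 177] [273 258]
pred corner [274.86025531 257.40853773] fingertop [274.23014016 251.90269431]
```

View pics/l.png

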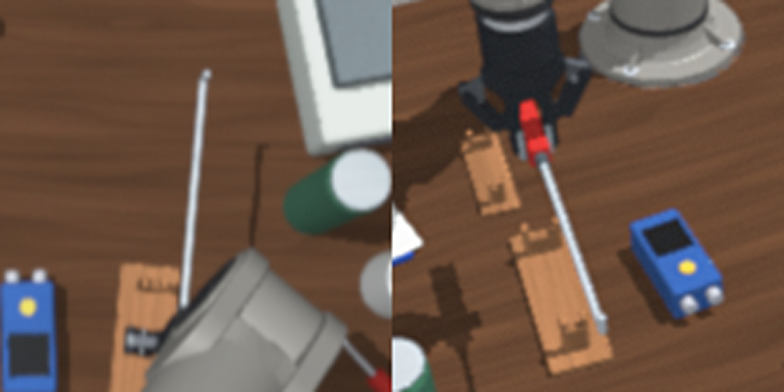

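>>> {"api": "play_rows", "payload": {
  "commands": [
    [[1, 0.03, 0.2, -0.1, 0], [1, 0.08, 0.99, -0.16, -0.044], [1, 0.08, 0.99, -0.16, -0.044], [1, 0.08, 0.99, -0.16, -0.044], [1, 0.08, 0.99, -0.16, -0.044], [1, 0.08, 0.99, -0.16, -0.044], [1, 0.08, 0.99, -0.16, -0.044]]
  ]
}}

```text
clock: 7.47
tcp_pos: [0.4357, -0.0989, 0.2607]
orientation: [-0.018, -3.14, -0.0]
contact_force: [-0.1, -0.7, -2.3]
grip_width: 0.0204
gripper_force: 88.7
```

>>> {"api": "play_rows", "payload": {
  "commands": [
    [[1, 0.03, 0.3, 0, 0], [1, 0.03, 0.95, 0, 0], [1, 0.03, 0.95, 0, 0], [1, 0.03, 0.95, 0, 0], [1, 0.03, 0.95, 0, 0], [1, 0.03, 0.95, 0, 0], [1, 0.03, 0.95, 0, 0], [1, 0.03, 0.95, 0, 0]]
  ]
}}

```text
clock: 8.13
tcp_pos: [0.4331, 0.0871, 0.2607]
orientation: [-0.03, -3.14, 0.002]
contact_force: [0.1, 0.4, -1.3]
grip_width: 0.0208
gripper_force: 88.9
```

```bash
python3 - <<'E'
from h import *
mv([.43,.095,.15],-1)
t=viewer.grab_frame('top')
cv2.imwrite('pics/t4.png',cv2.resize(t['pixels'][30:210,180:380,::-1],None,fx=3.3,fy=3.3,interpolation=cv2.INTER_CUBIC))
o=get_obs(); M=R.from_rotvec(o['orientation']).as_matrix(); tip=o['tcp_pos']-M[:,0]*.27+[0,0,.0175]; print(tip.round(4),(proj(t,tip)-[180,30])*3.3)
E
```

```text
t 8.13 tcp [0.4331 0.0871 0.2607] rodyaw -1.11 w 0.0208 F [ 0.1  0.4 -1.3] q [-0.64  0.04  0.31  2.06 -0.01  1.04  1.23] shift [0.015 0.04  0.553] turn -0.001 tilt [ 0.001 -0.001 -1.   ]
[0.703  0.0814 0.278 ] [216.21256182 266.35136137]
```

View pics/t4.png

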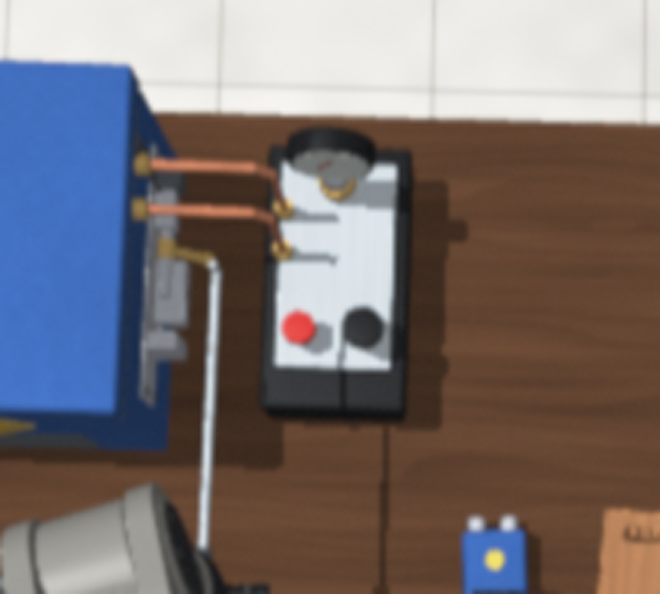

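The hook is where predicted (216,266) in the crop, above the slot, with the pipes behind it. The knob root is near (165,248).

>>> {"api": "play_rows", "payload": {
  "commands": [
    [[1, 0, 0.05, 0, 0], [1, 0, 0.05, 0.2, 0], [1, 0, 0.05, 0.4, 0], [1, 0, 0.05, 0.6, 0], [1, 0, 0.05, 0.75, 0], [1, 0, 0.05, 0.75, 0], [1, 0, 0.05, 0.75, 0]]
  ]
}}

```text
clock: 8.77
tcp_pos: [0.4325, 0.0981, 0.1107]
orientation: [-0.029, -3.138, 0.003]
contact_force: [0.3, 0.1, -0.8]
grip_width: 0.0204
gripper_force: 88.8
```

```bash
cat >> h.py <<'E'
def tip():
    o=get_obs(); M=R.from_rotvec(o['orientation']).as_matrix(); q=o['tcp_pos']-M[:,0]*.27+[0,0,.0175]; print('tip',q.round(4)); return q
E
python3 - <<'E'
from h import *
mv([.515,.099,.042],-1); tip()
E
```

```text
t 8.77 tcp [0.4325 0.0981 0.1107] rodyaw -1.05 w 0.0204 F [ 0.3  0.1 -0.8] q [-0.61  0.28  0.28  2.21 -0.12  0.67  1.32] shift [-0.413  0.013  0.342] turn -0.001 tilt [ 0.003 -0.002 -1.   ]
tip [0.7025 0.0932 0.1274]
```

>>> {"api": "play_rows", "payload": {
  "commands": [
    [[1, 0, 0, 0.2, 0], [1, 0, 0, 0.345, 0], [1, 0, 0, 0.345, 0], [1, 0, 0, 0.345, 0], [1, -0.15, 0, 0.345, 0], [1, -0.3, 0, 0.345, 0], [1, -0.41, 0, 0.345, 0], [1, -0.41, 0, 0.345, 0], [1, -0.41, 0.08, 0.345, 0], [1, -0.41, 0.165, 0.345, 0], [1, -0.41, 0.165, 0.345, 0], [1, -0.41, 0.165, 0.345, 0]]
  ]
}}

```text
clock: 9.77
tcp_pos: [0.5168, 0.132, 0.0449]
orientation: [0.023, 3.138, 0.003]
contact_force: [0.2, -0.9, -1.3]
grip_width: 0.0205
gripper_force: 88.8
```

```bash
python3 - <<'E'
from h import *
mv([.515,.131,.1],-1); q=tip()
t=viewer.grab_frame('top'); s=viewer.grab_frame('scene')
a=cv2.resize(t['pixels'][75:175,200:300,::-1],None,fx=4,fy=4,interpolation=cv2.INTER_CUBIC)
b=cv2.resize(s['pixels'][205:305,390:490,::-1],None,fx=4,fy=4,interpolation=cv2.INTER_CUBIC)
cv2.imwrite('pics/k5.png',np.hstack([a,b]))
print((proj(t,q)-[200,75])*4,(proj(s,q)-[390,205])*4, (proj(t,[.763,.119,.097])-[200,75])*4,(proj(s,[.763,.119,.097])-[390,205])*4)
E
```

```text
t 9.77 tcp [0.5168 0.132  0.0449] rodyaw -0.85 w 0.0205 F [ 0.2 -0.9 -1.3] q [-0.55  0.51  0.24  2.05 -0.21  0.6   1.38] shift [ 0.008 -0.005 -0.275] turn 0.002 tilt [-0.003  0.002 -1.   ]
tip [0.7868 0.128  0.0633]
[169.93115423 113.99539211] [188.82850304 261.39827953] [173.26423251 131.26222458] [166.79586655 211.45834495]
```

View pics/k5.png

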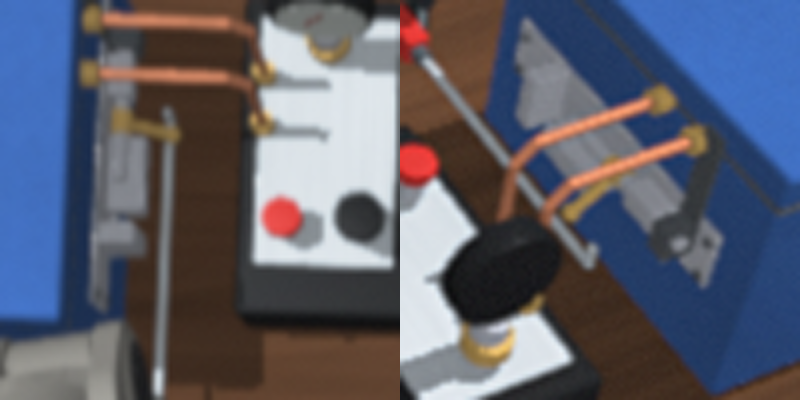

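The left (top) view has the finger at (168,112), behind the brass arm (120,122 to 178,134), with the rod under the arm. I'll raise it now.

>>> {"api": "play_rows", "payload": {
  "commands": [
    [[1, 0, -0.005, -0.08, 0.002], [1, 0, -0.005, -0.16, 0.002], [1, 0, -0.005, -0.22, 0.002], [1, 0, -0.005, -0.275, 0.002], [1, 0, -0.005, -0.275, 0.002], [1, 0, -0.005, -0.275, 0.002], [1, 0, -0.005, -0.275, 0.002]]
  ]
}}

```text
clock: 10.45
tcp_pos: [0.5154, 0.1292, 0.097]
orientation: [-0.032, -3.141, 0.0]
contact_force: [0.2, -0.2, -1.7]
grip_width: 0.0209
gripper_force: 88.8
```

```bash
python3 - <<'E'
from h import *
mv([.5,.131,.1],-1); q=tip()
t=viewer.grab_frame('top'); s=viewer.grab_frame('scene')
a=cv2.resize(t['pixels'][75:175,200:300,::-1],None,fx=4,fy=4,interpolation=cv2.INTER_CUBIC)
b=cv2.resize(s['pixels'][205:305,390:490,::-1],None,fx=4,fy=4,interpolation=cv2.INTER_CUBIC)
cv2.imwrite('pics/k6.png',np.hstack([a,b]))
E
```

```text
t 10.45 tcp [0.5154 0.1292 0.097 ] rodyaw -1.16 w 0.0209 F [ 0.2 -0.2 -1.7] q [-0.58  0.43  0.27  2.03 -0.17  0.71  1.35] shift [ 0.077  0.007 -0.015] turn -0.002 tilt [ 0.001 -0.    -1.   ]
tip [0.7853 0.1237 0.1143]
```

View pics/k6.png

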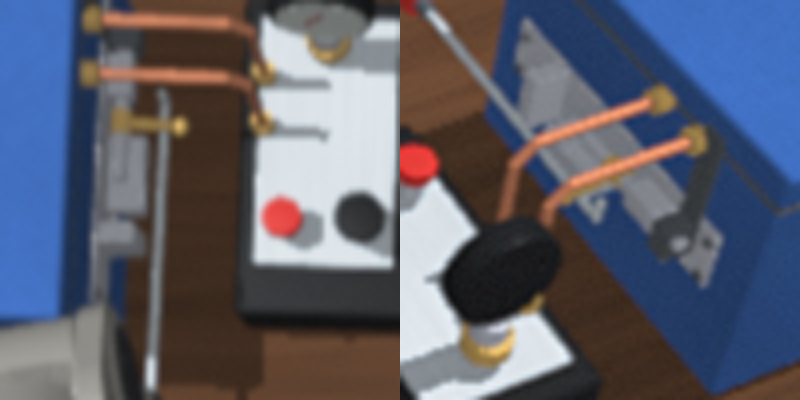

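The arm is up (level in the left view: 120,122 to 180,126) with the rod under it. I'll start pulling gently.

>>> {"api": "play_rows", "payload": {
  "commands": [
    [[1, 0, 0.01, -0.015, 0], [1, 0.03, 0.01, -0.015, 0], [1, 0.045, 0.01, -0.015, 0], [1, 0.055, 0.01, -0.015, 0], [1, 0.065, 0.01, -0.015, 0], [1, 0.075, 0.01, -0.015, 0], [1, 0.085, 0.01, -0.015, 0], [1, 0.095, 0.01, -0.015, 0], [1, 0.105, 0.01, -0.015, 0], [1, 0.115, 0.01, -0.015, 0], [1, 0.125, 0.01, -0.015, 0], [1, 0.125, 0.01, -0.015, 0]]
  ]
}}

```text
clock: 11.55
tcp_pos: [0.4922, 0.1322, 0.1009]
orientation: [0.032, 3.138, 0.001]
contact_force: [4.5, 0.0, -2.1]
grip_width: 0.0208
gripper_force: 88.8
```

```bash
python3 - <<'E'
from h import *
mv([.46,.129,.1],-1); q=tip()
E
```

```text
t 11.55 tcp [0.4922 0.1322 0.1009] rodyaw -1.17 w 0.0208 F [ 4.5  0.  -2.1] q [-0.61  0.39  0.27  2.08 -0.16  0.69  1.32] shift [ 0.161 -0.019  0.004] turn -0.002 tilt [-0.003  0.001 -1.   ]
tip [0.7621 0.1266 0.1193]
```

>>> {"api": "play_rows", "payload": {
  "commands": [
    [[1, 0.01, 0, 0, 0], [1, 0.02, 0, 0, 0], [1, 0.03, 0, 0, 0], [1, 0.03, 0, 0, 0]]
  ]
}}

```text
clock: 11.88
tcp_pos: [0.4857, 0.1322, 0.1007]
orientation: [0.032, 3.139, 0.001]
contact_force: [4.0, -0.1, -1.9]
grip_width: 0.0205
gripper_force: 88.8
```

>>> {"api": "play_rows", "payload": {
  "commands": [
    [[1, 0.01, 0, 0, 0], [1, 0.02, 0, 0, 0], [1, 0.03, 0, 0, 0], [1, 0.04, 0, 0, 0], [1, 0.05, 0, 0, 0], [1, 0.05, 0, 0, 0]]
  ]
}}

```text
clock: 12.38
tcp_pos: [0.4754, 0.1324, 0.1006]
orientation: [0.032, 3.14, 0.001]
contact_force: [4.6, 0.2, -1.2]
grip_width: 0.0204
gripper_force: 88.8
```

>>> {"api": "play_rows", "payload": {
  "commands": [
    [[1, 0.01, 0, 0, 0], [1, 0.02, 0, 0, 0], [1, 0.03, 0, 0, 0], [1, 0.04, 0, 0, 0], [1, 0.05, 0, 0, 0], [1, 0.06, 0, 0, 0], [1, 0.07, 0, 0, 0], [1, 0.08, 0, 0, 0], [1, 0.09, 0, 0, 0], [1, 0.09, 0, 0, 0]]
  ]
}}

```text
clock: 13.22
tcp_pos: [0.4571, 0.1327, 0.1005]
orientation: [0.032, 3.141, 0.0]
contact_force: [4.9, -0.8, -2.5]
grip_width: 0.0207
gripper_force: 88.8
```

```bash
python3 - <<'E'
from h import *
mv([.45,.132,.1],-1); q=tip()
t=viewer.grab_frame('top'); s=viewer.grab_frame('scene')
a=cv2.resize(t['pixels'][75:175,200:300,::-1],None,fx=4,fy=4,interpolation=cv2.INTER_CUBIC)
b=cv2.resize(s['pixels'][205:305,390:490,::-1],None,fx=4,fy=4,interpolation=cv2.INTER_CUBIC)
cv2.imwrite('pics/k7.png',np.hstack([a,b]))
E
```

```text
t 13.22 tcp [0.4571 0.1327 0.1005] rodyaw -1.16 w 0.0207 F [ 4.9 -0.8 -2.5] q [-0.64  0.34  0.27  2.15 -0.15  0.66  1.28] shift [ 0.036 -0.004  0.002] turn -0.002 tilt [-0.001  0.    -1.   ]
tip [0.7271 0.1272 0.1182]
```

View pics/k7.png

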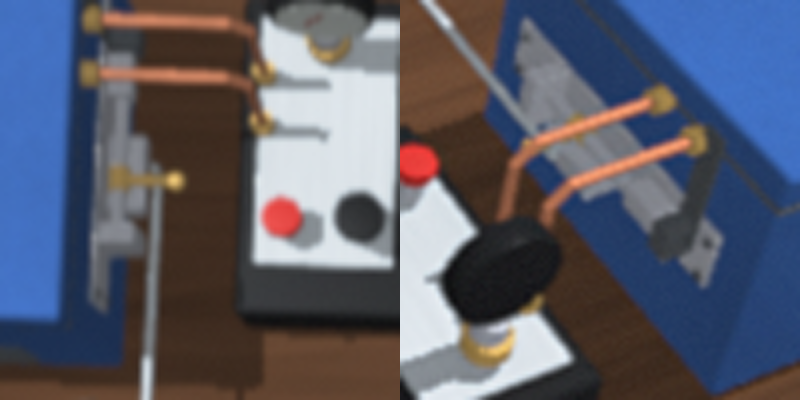

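The knob moves with the rod (175,180 in the left half), about 42 mm so far. From here I'll feel for the stop in small steps.

>>> {"api": "play_rows", "payload": {
  "commands": [
    [[1, 0.01, 0, 0, 0], [1, 0.02, 0, 0, 0], [1, 0.02, 0, 0, 0], [1, 0.02, 0, 0, 0]]
  ]
}}

```text
clock: 13.65
tcp_pos: [0.4529, 0.1327, 0.1003]
orientation: [0.032, 3.141, 0.0]
contact_force: [4.5, -0.9, -2.0]
grip_width: 0.0206
gripper_force: 88.8
```

>>> {"api": "play_rows", "payload": {
  "commands": [
    [[1, 0.0075, 0, 0, 0], [1, 0.0075, 0, 0, 0], [1, 0.0075, 0, 0, 0]]
  ]
}}

```text
clock: 13.9
tcp_pos: [0.4515, 0.1328, 0.1003]
orientation: [0.032, 3.141, 0.0]
contact_force: [4.3, -1.1, -2.0]
grip_width: 0.0205
gripper_force: 88.8
```

>>> {"api": "play_rows", "payload": {
  "commands": [
    [[1, 0.0075, 0, 0, 0], [1, 0.0075, 0, 0, 0], [1, 0.0075, 0, 0, 0]]
  ]
}}

```text
clock: 14.15
tcp_pos: [0.4499, 0.1328, 0.1003]
orientation: [0.032, 3.141, 0.0]
contact_force: [5.1, -1.4, -1.9]
grip_width: 0.0202
gripper_force: 88.8
```

>>> {"api": "play_rows", "payload": {
  "commands": [
    [[1, 0.0075, 0, 0, 0], [1, 0.0075, 0, 0, 0], [1, 0.0075, 0, 0, 0]]
  ]
}}

```text
clock: 14.4
tcp_pos: [0.4483, 0.1329, 0.1003]
orientation: [-0.031, -3.141, 0.0]
contact_force: [3.4, -0.4, -2.4]
grip_width: 0.021
gripper_force: 88.8
```

>>> {"api": "play_rows", "payload": {
  "commands": [
    [[1, 0.0075, 0, 0, 0], [1, 0.0075, 0, 0, 0], [1, 0.0075, 0, 0, 0]]
  ]
}}

```text
clock: 14.65
tcp_pos: [0.4468, 0.1329, 0.1003]
orientation: [-0.031, -3.141, 0.0]
contact_force: [4.9, -1.5, -2.0]
grip_width: 0.0205
gripper_force: 88.8
```

>>> {"api": "play_rows", "payload": {
  "commands": [
    [[1, 0.0075, 0, 0, 0], [1, 0.0075, 0, 0, 0], [1, 0.0075, 0, 0, 0]]
  ]
}}

```text
clock: 14.9
tcp_pos: [0.4452, 0.1329, 0.1003]
orientation: [-0.031, -3.141, 0.0]
contact_force: [5.0, -1.1, -1.9]
grip_width: 0.0206
gripper_force: 88.8
```

>>> {"api": "play_rows", "payload": {
  "commands": [
    [[1, 0.0075, 0, 0, 0], [1, 0.0075, 0, 0, 0], [1, 0.0075, 0, 0, 0]]
  ]
}}

```text
clock: 15.15
tcp_pos: [0.4437, 0.133, 0.1003]
orientation: [-0.031, -3.141, -0.0]
contact_force: [5.2, 0.0, -1.7]
grip_width: 0.0207
gripper_force: 88.8
```

>>> {"api": "play_rows", "payload": {
  "commands": [
    [[1, 0.0075, 0, 0, 0], [1, 0.0075, 0, 0, 0], [1, 0.0075, 0, 0, 0]]
  ]
}}

```text
clock: 15.4
tcp_pos: [0.4422, 0.133, 0.1003]
orientation: [-0.031, -3.141, 0.0]
contact_force: [4.6, -0.6, -2.4]
grip_width: 0.0209
gripper_force: 88.8
```

>>> {"api": "play_rows", "payload": {
  "commands": [
    [[1, 0.0075, 0, 0, 0], [1, 0.0075, 0, 0, 0], [1, 0.0075, 0, 0, 0]]
  ]
}}

```text
clock: 15.65
tcp_pos: [0.4407, 0.133, 0.1003]
orientation: [-0.031, -3.141, 0.0]
contact_force: [4.2, -1.0, -2.3]
grip_width: 0.0206
gripper_force: 88.8
```

>>> {"api": "play_rows", "payload": {
  "commands": [
    [[1, 0.0075, 0, 0, 0], [1, 0.0075, 0, 0, 0], [1, 0.0075, 0, 0, 0]]
  ]
}}

```text
clock: 15.9
tcp_pos: [0.4392, 0.1331, 0.1003]
orientation: [-0.031, -3.141, 0.0]
contact_force: [4.1, -1.5, -2.3]
grip_width: 0.0202
gripper_force: 88.8
```

>>> {"api": "play_rows", "payload": {
  "commands": [
    [[1, 0.0075, 0, 0, 0], [1, 0.0075, 0, 0, 0], [1, 0.0075, 0, 0, 0]]
  ]
}}

```text
clock: 16.15
tcp_pos: [0.4378, 0.1331, 0.1003]
orientation: [-0.031, -3.141, 0.0]
contact_force: [3.8, -0.9, -2.1]
grip_width: 0.021
gripper_force: 88.8
```

>>> {"api": "play_rows", "payload": {
  "commands": [
    [[1, 0.0075, 0, 0, 0], [1, 0.0075, 0, 0, 0], [1, 0.0075, 0, 0, 0]]
  ]
}}

```text
clock: 16.4
tcp_pos: [0.4363, 0.1331, 0.1003]
orientation: [-0.031, -3.141, -0.0]
contact_force: [4.3, -1.5, -0.8]
grip_width: 0.0208
gripper_force: 88.8
```

>>> {"api": "play_rows", "payload": {
  "commands": [
    [[1, 0.0075, 0, 0, 0], [1, 0.0075, 0, 0, 0], [1, 0.0075, 0, 0, 0]]
  ]
}}

```text
clock: 16.65
tcp_pos: [0.4348, 0.1331, 0.1003]
orientation: [-0.031, -3.141, 0.0]
contact_force: [4.7, -1.1, -2.8]
grip_width: 0.0206
gripper_force: 88.8
```

>>> {"api": "play_rows", "payload": {
  "commands": [
    [[1, 0.0075, 0, 0, 0], [1, 0.0075, 0, 0, 0], [1, 0.0075, 0, 0, 0]]
  ]
}}

```text
clock: 16.9
tcp_pos: [0.4333, 0.1332, 0.1003]
orientation: [-0.031, -3.141, -0.0]
contact_force: [4.9, -1.3, -1.3]
grip_width: 0.0206
gripper_force: 88.8
```

>>> {"api": "play_rows", "payload": {
  "commands": [
    [[1, 0.0075, 0, 0, 0], [1, 0.0075, 0, 0, 0], [1, 0.0075, 0, 0, 0]]
  ]
}}

```text
clock: 17.15
tcp_pos: [0.4317, 0.1332, 0.1003]
orientation: [-0.031, -3.141, 0.0]
contact_force: [4.4, -1.0, -1.8]
grip_width: 0.0208
gripper_force: 88.8
```

>>> {"api": "play_rows", "payload": {
  "commands": [
    [[1, 0.0075, 0, 0, 0], [1, 0.0075, 0, 0, 0], [1, 0.0075, 0, 0, 0]]
  ]
}}

```text
clock: 17.4
tcp_pos: [0.4303, 0.1332, 0.1003]
orientation: [-0.031, -3.141, 0.0]
contact_force: [3.9, -1.7, -1.3]
grip_width: 0.0209
gripper_force: 88.8
```

>>> {"api": "play_rows", "payload": {
  "commands": [
    [[1, 0.0075, 0, 0, 0], [1, 0.0075, 0, 0, 0], [1, 0.0075, 0, 0, 0]]
  ]
}}

```text
clock: 17.65
tcp_pos: [0.4288, 0.1333, 0.1003]
orientation: [-0.031, -3.141, 0.0]
contact_force: [4.6, -1.5, -1.3]
grip_width: 0.0207
gripper_force: 88.8
```

>>> {"api": "play_rows", "payload": {
  "commands": [
    [[1, 0.0075, 0, 0, 0], [1, 0.0075, 0, 0, 0], [1, 0.0075, 0, 0, 0]]
  ]
}}

```text
clock: 17.9
tcp_pos: [0.4284, 0.1335, 0.1006]
orientation: [0.032, 3.139, 0.001]
contact_force: [7.3, -0.2, -1.9]
grip_width: 0.0207
gripper_force: 88.7
```

>>> {"api": "play_rows", "payload": {
  "commands": [
    [[1, 0.0035, 0, 0, 0], [1, 0.0035, 0, 0, 0], [1, 0.0035, 0, 0, 0]]
  ]
}}

```text
clock: 18.15
tcp_pos: [0.4284, 0.1335, 0.1008]
orientation: [0.032, 3.138, 0.001]
contact_force: [8.2, -1.6, -2.5]
grip_width: 0.0205
gripper_force: 88.7
```

The stop is felt: no more motion, and the force is rising. I'll lower the rod so the knob drops.

>>> {"api": "play_rows", "payload": {
  "commands": [
    [[1, 0, 0, 0.02, 0], [1, 0, 0, 0.05, 0], [1, 0, 0, 0.08, 0], [1, 0, 0, 0.11, 0], [1, 0, 0, 0.14, 0], [1, 0, 0, 0.14, 0]]
  ]
}}

```text
clock: 18.65
tcp_pos: [0.4285, 0.1345, 0.0723]
orientation: [0.028, 3.138, 0.002]
contact_force: [6.2, 1.0, -0.4]
grip_width: 0.0211
gripper_force: 89.0
```

```bash
python3 - <<'E'
from h import *
mv([.44,.132,.045],-1); q=tip()
t=viewer.grab_frame('top'); s=viewer.grab_frame('scene')
a=cv2.resize(t['pixels'][75:175,200:300,::-1],None,fx=4,fy=4,interpolation=cv2.INTER_CUBIC)
b=cv2.resize(s['pixels'][205:305,390:490,::-1],None,fx=4,fy=4,interpolation=cv2.INTER_CUBIC)
cv2.imwrite('pics/k8.png',np.hstack([a,b]))
E
```

```text
t 18.65 tcp [0.4285 0.1345 0.0723] rodyaw -1.02 w 0.0211 F [ 6.2  1.  -0.4] q [-0.66  0.36  0.25  2.23 -0.16  0.57  1.27] shift [-0.057 -0.012  0.137] turn -0.0 tilt [-0.004  0.001 -1.   ]
tip [0.6985 0.1297 0.0908]
```

View pics/k8.png

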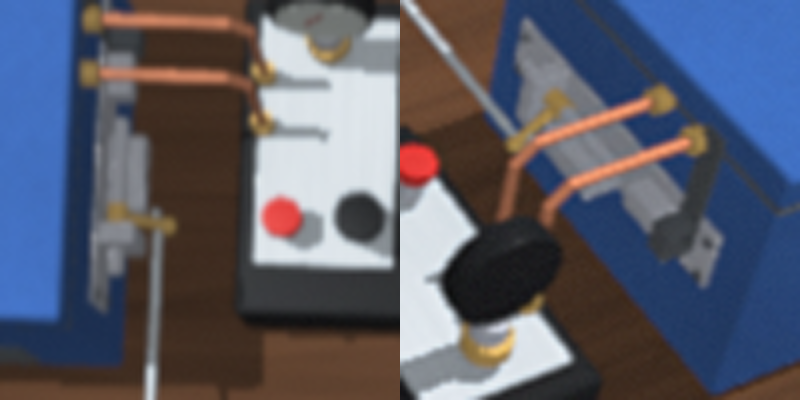

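The knob has dropped: in the left half its arm slopes down from (118,210) to (170,226), as it hung at the start. I've now viewed 13 pictures, over the limit of 10, so from here I'll use numbers only. Next I'll withdraw the rod: down, a little forward, sideways and up.

>>> {"api": "play_rows", "payload": {
  "commands": [
    [[1, 0, 0, 0.07, 0], [1, 0, 0, 0.14, 0], [1, 0, 0, 0.14, 0], [1, -0.04, 0, 0.14, 0], [1, -0.05, 0, 0.14, 0], [1, -0.05, -0.1, 0.14, 0], [1, -0.05, -0.19, 0.14, 0], [1, -0.05, -0.19, 0.14, 0], [1, -0.05, -0.19, 0.14, 0]]
  ]
}}

```text
clock: 19.5
tcp_pos: [0.4364, 0.0944, 0.045]
orientation: [0.035, 3.141, 0.0]
contact_force: [0.0, 1.7, -0.6]
grip_width: 0.0206
gripper_force: 88.9
```

```bash
python3 - <<'E'
from h import *
mv([.437,.095,.23],-1); q=tip()
E
```

```text
t 19.5 tcp [0.4364 0.0944 0.045 ] rodyaw -1.27 w 0.0206 F [ 0.   1.7 -0.6] q [-0.55  0.41  0.23  2.24 -0.19  0.5   1.38] shift [-0.004  0.004 -0.925] turn -0.003 tilt [-0.001  0.    -1.   ]
tip [0.7063 0.0884 0.0627]
```

>>> {"api": "play_rows", "payload": {
  "commands": [
    [[1, 0, 0, -0.1, 0], [1, 0, 0, -0.25, 0], [1, 0, 0, -0.4, 0], [1, 0, 0, -0.6, 0], [1, 0, 0, -0.8, 0], [1, 0, 0, -1, 0], [1, 0, 0, -1, 0], [1, 0, 0, -1, 0]]
  ]
}}

```text
clock: 20.17
tcp_pos: [0.4374, 0.0966, 0.2471]
orientation: [0.029, 3.136, 0.005]
contact_force: [-0.4, 0.2, -2.0]
grip_width: 0.021
gripper_force: 89.0
```

>>> {"api": "play_rows", "payload": {
  "commands": [
    [[1, 0, 0, -0.1, 0], [1, 0, -0.3, -0.1, 0], [1, 0, -0.6, -0.1, 0], [1, 0, -0.95, -0.1, 0], [1, 0, -0.95, -0.1, 0], [1, 0, -0.95, -0.1, 0], [1, 0, -0.95, -0.1, 0]]
  ]
}}

```text
clock: 20.75
tcp_pos: [0.4304, -0.1, 0.2632]
orientation: [-0.044, -3.139, 0.003]
contact_force: [1.4, 0.7, -1.5]
grip_width: 0.0207
gripper_force: 88.9
```

```bash
python3 - <<'E'
from h import *
mv([.4356,-.3002,.23],-4.95); q=tip()
t=viewer.grab_frame('top'); print(proj(t,q),[(round(d['score'],2),d['rect']) for d in viewer.trace(t,'hook')[:2]])
E
```

```text
t 20.75 tcp [ 0.4304 -0.1     0.2632] rodyaw -1.59 w 0.0207 F [ 1.4  0.7 -1.5] q [-0.42  0.03  0.53  2.07 -0.02  1.04  1.66] shift [-0.054 -1.     0.168] turn 0.037 tilt [ 0.002 -0.002 -1.   ]
tip [ 0.7003 -0.1075  0.2802]
[315.67035051 113.15293937] [(0.74, [311.1, 114.3, 313.3, 182.2]), (0.44, [145.6, 111.6, 169.5, 142.6])]
```

>>> {"api": "play_rows", "payload": {
  "commands": [
    [[1, -0.03, -0.3, 0, 0], [1, -0.05, -0.65, 0.1, 0.037], [1, -0.05, -0.99, 0.17, 0.037], [1, -0.05, -0.99, 0.17, 0.037], [1, -0.05, -0.99, 0.17, 0.037], [1, -0.05, -0.99, 0.17, 0.037], [1, -0.05, -0.99, 0.17, 0.037], [1, -0.05, -0.99, 0.17, 0.037]]
  ]
}}

```text
clock: 21.52
tcp_pos: [0.4385, -0.2911, 0.2292]
orientation: [-0.119, -3.137, -0.002]
contact_force: [0.6, 1.0, -0.7]
grip_width: 0.0209
gripper_force: 89.0
```

```bash
python3 - <<'E'
from h import *
mv([.4356,-.3002,.08],-4.9); q=tip()
t=viewer.grab_frame('top'); s=viewer.grab_frame('scene')
for p in(t,s):
    d=viewer.trace(p,'hook')[:1][0]; m=np.argwhere(d['pixels'])[:,::-1]; print(proj(p,q),proj(p,q+[0,0,.02]),d['rect'],m[m[:,1].argmin()],m[m[:,1].argmax()])
E
```

```text
t 21.52 tcp [ 0.4385 -0.2911  0.2292] rodyaw -4.35 w 0.0209 F [ 0.6  1.  -0.7] q [-0.1   0.27  0.68  1.94 -0.2   1.    2.17] shift [ 0.009 -0.048  0.746] turn 0.006 tilt [ 0.002  0.001 -1.   ]
tip [ 0.7077 -0.3116  0.2462]
[388.76091775 115.6287794 ] [390.11729509 113.67290363] [380.2, 113.7, 388.3, 197.3] [389 114] [381 197]Traceback (most recent call last):
  File "<stdin>", line 5, in <module>
IndexError: list index out of range
```

>>> {"api": "play_rows", "payload": {
  "commands": [
    [[1, 0.01, -0.05, 0.3, 0.006], [1, 0.01, -0.05, 0.45, 0.006], [1, 0.01, -0.05, 0.5, 0.006], [1, 0.01, -0.05, 0.5, 0.006], [1, 0.01, -0.05, 0.5, 0.006], [1, 0.01, -0.05, 0.5, 0.006]]
  ]
}}

```text
clock: 22.22
tcp_pos: [0.4366, -0.303, 0.1319]
orientation: [0.136, 3.136, -0.001]
contact_force: [-0.3, -1.4, -1.1]
grip_width: 0.0204
gripper_force: 89.1
```

```bash
python3 - <<'E'
from h import *
mv([.4356,-.3002,.08],-4.9); q=tip()
t=viewer.grab_frame('top'); s=viewer.grab_frame('scene'); o=get_obs(); w=viewer.grab_frame('wrist')
for p in(t,s):
  for d in viewer.trace(p,'hook')[:1]:
    m=np.argwhere(d['pixels'])[:,::-1]; print(proj(p,q),proj(p,q+[0,0,.02]),d['rect'],m[m[:,1].argmin()],m[m[:,1].argmax()])
im=w['pixels'].astype(int); red=((im[:,:,0]>90)&(im[:,:,0]>2.2*im[:,:,1])&(im[:,:,0]>2.2*im[:,:,2])).astype(np.uint8)
k,l,st,c=cv2.connectedComponentsWithStats(red)
M=R.from_rotvec(o['orientation']).as_matrix()
for i in range(1,k):
    if st[i][4]>300:
        print(st[i],c[i])
for dx,dz in((.1,0),(-.03,0)): print(proj(w,o['tcp_pos']+M[:,0]*dx+[0,0,.0305],o))
E
```

```text
t 22.22 tcp [ 0.4366 -0.303   0.1319] rodyaw -4.97 w 0.0204 F [-0.3 -1.4 -1.1] q [ 0.    0.42  0.62  2.02 -0.34  0.79  2.3 ] shift [0.007 0.014 0.259] turn -0.001 tilt [-0.002 -0.001 -1.   ]
tip [ 0.7056 -0.3264  0.15  ]
[387.73688615 124.96870711] [388.97067527 123.31718223] [380.9, 125.1, 386.5, 197.9] [387 128] [381 197]
[276.60677003 283.29390693] [276.03202298 278.39900783] [246.2, 202.9, 277.1, 286.1] [250 203] [275 284]
[  294    36    59   300 16191] [323.1715768  179.77530727]
[  32  145   57   65 1436] [ 59.06685237 176.21727019]
[323.79269625  29.76929266]
[323.70444966 343.54302676]
```

>>> {"api": "play_rows", "payload": {
  "commands": [
    [[1, 0.012, 0.014, 0.1, 0], [1, 0.012, 0.014, 0.2, 0], [1, 0.012, 0.014, 0.3, 0], [1, 0.012, 0.014, 0.3, 0], [1, 0.012, 0.014, 0.3, 0], [1, 0.012, 0.014, 0.3, 0], [1, 0.012, 0.014, 0.3, 0]]
  ]
}}

```text
clock: 23.05
tcp_pos: [0.4341, -0.3005, 0.0717]
orientation: [0.138, 3.136, -0.002]
contact_force: [0.6, 0.5, -1.3]
grip_width: 0.0205
gripper_force: 89.1
```

```bash
python3 - <<'E'
from h import *
mv([.434,-.3002,.0306],-4.95); q=tip()
E
```

```text
t 23.05 tcp [ 0.4341 -0.3005  0.0717] rodyaw -5.03 w 0.0205 F [ 0.6  0.5 -1.3] q [ 0.06  0.51  0.55  2.07 -0.42  0.67  2.37] shift [0.001 0.002 0.205] turn -0.001 tilt [-0.002 -0.001 -1.   ]
tip [ 0.703  -0.3242  0.0898]
```

>>> {"api": "play_rows", "payload": {
  "commands": [
    [[1, 0, 0, 0.06, 0], [1, 0, 0, 0.1, 0], [1, 0, 0, 0.14, 0], [1, 0, 0, 0.17, 0], [1, 0, 0, 0.19, 0], [1, 0, 0, 0.2, 0], [1, 0, 0, 0.2, 0], [1, 0, 0, 0.2, 0]]
  ]
}}

```text
clock: 23.72
tcp_pos: [0.4327, -0.2996, 0.0306]
orientation: [-0.138, -3.138, -0.002]
contact_force: [-2.6, 1.7, 8.2]
grip_width: 0.0209
gripper_force: 90.8
```

>>> {"api": "play_rows", "payload": {
  "commands": [
    [[0.3, 0, 0, 0, 0], [0, 0, 0, 0, 0], [-0.5, 0, 0, 0, 0], [-1, 0, 0, 0, 0], [-1, 0, 0, 0, 0], [-1, 0, 0, 0, 0], [-1, 0, 0, 0, 0], [-1, 0, 0, 0, 0], [-1, 0, 0, -0.15, 0], [-1, 0, 0, -0.3, 0], [-1, 0, 0, -0.45, 0], [-1, 0, 0, -0.45, 0]]
  ]
}}

```text
clock: 24.72
tcp_pos: [0.4356, -0.302, 0.125]
orientation: [0.138, 3.131, -0.005]
contact_force: [0.9, -0.9, 0.5]
grip_width: 0.0855
gripper_force: 0.0
```

>>> {"api": "play_rows", "payload": {
  "commands": [
    [[-1, 0, 0, -0.1, 0], [-1, 0, 0.3, -0.3, 0], [-1, 0, 0.6, -0.4, 0], [-1, 0, 0.65, -0.4, 0], [-1, 0, 0.65, -0.4, 0], [-1, 0, 0.65, -0.4, 0], [-1, 0, 0.65, -0.4, 0], [-1, 0, 0.65, -0.4, 0]]
  ]
}}

```text
clock: 25.38
tcp_pos: [0.4442, -0.171, 0.2]
orientation: [-0.138, -3.138, 0.0]
contact_force: [0.2, -0.3, -0.2]
grip_width: 0.0854
gripper_force: 0.0
```

```bash
python3 - <<'E'
from h import *
mv([.434,-.16,.24],-4.95)
o=get_obs(); w=viewer.grab_frame('wrist'); t=viewer.grab_frame('top'); s=viewer.grab_frame('scene')
im=w['pixels'].astype(int); red=((im[:,:,0]>90)&(im[:,:,0]>2.2*im[:,:,1])&(im[:,:,0]>2.2*im[:,:,2])).astype(np.uint8)
k,l,st,c=cv2.connectedComponentsWithStats(red)
for i in range(1,k):
    if st[i][4]>800:
        pts=np.argwhere(l==i)[:,::-1]; top=pts[pts[:,1]<pts[:,1].min()+4].mean(0); bot=pts[pts[:,1]>pts[:,1].max()-4].mean(0)
        a,b=atz(w,top,.055,o),atz(w,bot,.055,o); print('handle',a.round(3),b.round(3),np.degrees(np.arctan2(b[1]-a[1],b[0]-a[0])))
for p in(t,s):
  for d in viewer.trace(p,'hook')[:1]:
    m=np.argwhere(d['pixels'])[:,::-1]; print(d['score'],m[m[:,1].argmin()],m[m[:,1].argmax()])
print('start was top (379,133)(370,247), scene (251,214)(280,305)')
for n in ['knob_mid','detector_a','canister','mug']:
  print(n,[(round(d['score'],2),d['rect']) for d in viewer.trace(t,n)[:2]])
E
```

```text
t 25.38 tcp [ 0.4442 -0.171   0.2   ] rodyaw -5.05 w 0.0854 F [ 0.2 -0.3 -0.2] q [-0.35  0.21  0.68  2.09 -0.17  0.9   1.9 ] shift [ 0.055  0.05  -0.2  ] turn -0.001 tilt [ 0. -0. -1.]
handle [ 0.337 -0.289  0.055] [ 0.46  -0.302  0.055] -6.227617650014234
0.91 [380 142] [371 248]
0.92 [251 214] [279 306]
start was top (379,133)(370,247), scene (251,214)(280,305)
knob_mid [(0.33, [163.1, 230.6, 215.0, 257.7])]
detector_a [(0.66, [151.0, 203.6, 199.6, 230.4])]
canister [(0.62, [423.6, 146.4, 457.5, 173.4])]
mug [(0.63, [443.9, 178.3, 489.2, 205.7])]
```

```bash
python3 -c "
from bench import r
print(r.hand_in())"
```

```text
the job is handed in; nothing more can be done
None
```

The job is handed in: the bolt is drawn to its stop (about 72 mm) with the knob in the rear notch, and the rod is back on its rest within a few millimetres. No verdict came back, the knob was not re-checked after I withdrew the rod, and I viewed 13 pictures, over the limit of 10.

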